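# Hold the long block against the sprung fence

### The arm

A 7-joint arm with a two-finger parallel gripper is mounted at the origin on a cart in front of the work surface, level with it; the furniture and walls round the work are solid. World frame = base frame: x ahead of the robot, y to its left, z up, the work surface at z = 0. Lengths are in m, angles in degrees, forces in N, time in s.
With the tool pointing down it reaches from about 0.35 to 0.775 m from the base axis. Payload 3.1 kg.
Tool frame: the origin (TCP) lies on the centre line of the jaws, within the pads' length; the fingertips stand 17 mm ahead of it and the grasp point (between the pads) lies 2 mm behind it (robot.tip_reach is the distance from the TCP to the fingertips, in m); z points along the fingers, y is the direction in which the jaws open and shut (so a half turn about z gives the same grasp; the last joint's range is limited). The gripper opens to 85 mm and grips with 20 to 120 N. Pads are 22 mm wide; open, the fingers measure 114 mm over their backs; the gripper's body (76 mm by 85 mm) begins 54 mm behind the grasp point. The pads swing forward as they close: fully open they stand 13 mm farther back than shut.
Start: joints at [-67.42, 17.813, 0.802, 86.603, -0.252, 75.585, -1.558], TCP at [0.232, 0.499, 0.248] pointing down, gripper open.
Joint ranges: [-154.91, 154.91], [-16.99, 109.72], [-72.82, 74.43], [7.12, 147.25], [-82.49, 262.49], [11.32, 116.49], [-174.64, 174.64]. Speed limits (degrees/s): [159.86, 159.86, 180, 180, 180, 180, 180].

### API

Orientations are given as [roll, pitch, yaw] about the fixed x, y, z axes, in that order (R = Rz(yaw) Ry(pitch) Rx(roll)).
In Python, from station import robot, fingers, vision, workorder, recognise gives the robot as it stands. Calls block until the motion is done:
- robot.move_to(position, orientation): joint-space move of the TCP to a pose.
- robot.line_to(position, orientation=None, velocity=0.15, f_stop=None): straight line of the TCP; orientation=None keeps the orientation; velocity is the mean speed in m/s. With f_stop (N) it stops when the force on the tool has changed by that much, and returns True; else False.
- robot.move_j(angles): joint-space move.
- fingers.gripper_to(opening, force=None): opening from 0.0 (shut) to 1.0 (fully open); force is the grip in N (None keeps the last); returns when the fingers have stopped.
- robot.pause(seconds).
- robot.inverse_kinematics(position, orientation): joint angles nearest the present ones, or None.
- vision.grab_frame(name): name is "side" or "top" or "wrist"; returns the picture (480x640x3 uint8, red, green, blue); there is no depth.
- vision.calibration(name): a dict with "mtx" (3x3 intrinsics, pixels), "k1" (the pictures are not rectified: a ray, as slopes to the right and down, at radius r is drawn at 1 + k1 r^2 times it, then the intrinsics apply), "extrinsics" (4x4, takes a point from world to camera coordinates); the wrist camera has in their place "T_tool_cam" (4x4, takes a point from camera to tool coordinates, whose origin is the TCP and whose axes are the flange's). Camera axes: x right, y up, looking along -z (the intrinsics and any distortion apply to the point x, -y, -z); pixel columns grow to the right and rows downward; lengths in m; the calibration is good to about 2 mm. A picture is of the moment at which its call begins: read the wrist's pose just before it. calibration takes no time and is no camera call.
A pose or a line that the arm cannot do raises robot.PlanningError and nothing moves.
- workorder.close_job(): hands the job in, once; it reports no verdict.
Trained networks look in the newest picture that a camera, given by its name, has taken for a name from the list of things; names that differ only in an ending like _2 or _b are one class to them, and where a whole thing is asked for, a point or a joint stands for the part that bears it (a point fixed in the world has none). Each returns a list of dicts, best first, with "p" (0 to 1); they miss things now and then, are a little off and sometimes report something else, mostly with a low value. They report only what shows in the picture. A call takes as long as a camera call.
- recognise(label, camera): "rect" ([centre column, centre row, width, height] in pixels, round what is visible of it).
Readings, each from a call of its own:
- robot.current_time_s(): time.
- robot.current_joint_positions(): joint angles.
- robot.current_dq(): joint speeds.
- robot.current_joint_torque(): joint torques, N m.
- robot.current_tool_pos(): TCP position.
- robot.current_eef_rot(): TCP orientation.
- robot.current_contact_force(): force on the tool from outside, world axes, zero at the start.
- robot.current_torque(): the same for the moment, N m.
- robot.current_finger_gap(): opening from 0.0 (shut) to 1.0 (fully open).
Only numpy, scipy, OpenCV 4.12 (cv2) and the standard library are available. Lean on these libraries where they do the work, as an engineer would, in place of code of your own. Each camera call takes 0.05 s, during which the arm holds its last target.

### The job

Take the long aluminium block (not the short block or the round spacer) out of the parts tray, stand it upright on the fixture's base plate and press one of its small end faces squarely and centrally against the sprung fence pad with about 10 N, which pushes the pad back about 8 mm, half its travel; never drive the pad to its hard stop. Keep holding it there steadily, as a third hand for the colleague who will drive the screw from behind: the program finishes while still holding and pressing, without letting go. Leave the other parts in the tray and the screwdriver, dropper bottle and weight where they are.

Things in the scene. Friction and masses are not known exactly. Their poses are not given: they have to be found in the camera images.
- long_block_center (a point): the part to hold: plain aluminium block, 60 long (its x) x 30 wide (its y) x 46 high (its z) mm, about 0.2 kg, with a dark screw hole in the middle of each 30 x 46 end face and two small dark holes on top; the longest of the three parts. This point is its centre, 23 mm above its underside; either end face may go to the fence
- short_block_center (a point): not to be taken: similar aluminium block, 32 (x) x 30 (y) x 46 high mm, one hole on top; point at its centre
- spacer_center (a point): not to be taken: round aluminium spacer tube, 32 mm diameter, 12 mm bore, 46 mm high, standing; point at its centre
- tray: grey parts tray, 102 (x) x 277 (y) x 20 high mm, fixed, three compartments side by side along its y, each about 94 x 87 mm inside with 4 mm floor and walls; each holds one part, standing on the 4 mm floor, in any order and turned a little. Origin at the centre of its underside, z up
- fixture: assembly fixture, fixed on the bench: aluminium base plate 180 (x) x 120 (y) x 10 mm, its top 10 mm above the bench. Origin at the centre of its underside, x towards the fence (away from the robot), z up. Dark rear posts at x = +60 to +88 mm, 60 wide, 52 mm high, hold the sprung pad; the plate is free in front of the pad (x from -90 to +30 mm)
- pad_face (a point): centre of the sprung fence pad's front face, which looks to the fixture's -x; steel pad 36 wide, from 12 to 52 mm above the bench; this point is at fixture y = 0, 33 mm above the bench, and x = +30 mm with the pad at rest; it moves with the pad. Its axes are those of the fixture
- fence_pad (a joint): how far the pad is pushed back along the fixture's +x, m: 0 at rest, 0.016 at the hard stop; its spring gives 2 N at 0 and 1 N more per mm, so 10 N at 0.008. The pointer bar on the pad's top then ends midway between the two steel ridges (8 mm apart) on the dark rear block
- screwdriver: bystander: yellow-handled screwdriver, 160 mm long, lying to the right of the fixture. A tall glass cabinet stands solid on the bench farther back on the right (from about 0.6 m ahead of the robot, right of y = -0.28 m): keep the gripper and wrist clear of it
- dropper_bottle: bystander: brown dropper bottle, 35 mm diameter, 103 mm high, standing behind; origin at its underside
- weight_200g: bystander: knobbed steel weight, 30 mm diameter, 52 mm high, standing behind; origin at its underside

How it is judged:
By the outcome, as a careful person would: the job done as asked, in the order asked, and still so for the second after the job is handed in, while the arm keeps its last pose, push and grip.
It also fails if it takes over 48 s, if anything falls off the work surface, if the arm or the gripper's body presses on something with over 40 N, if the wrist force passes 120 N, or if a joint passes its speed limit or range.

## Working session

There is one attempt and no reset: what is moved stays moved. The work goes in short steps, each a Python script; the robot and the scene stay as the last script left them, time stands still between calls to the robot, and variables do not carry over. Pictures are saved under pics/ and viewed, and the job is handed in when it is done.

```bash
ls; mkdir -p pics; python3 - <<'E'
from station import robot, fingers, vision, workorder, recognise
import cv2
for n in("top","side"):
    im=vision.grab_frame(n); cv2.imwrite(f"pics/{n}0.png",im[:,:,::-1])
    c=vision.calibration(n); print(n,c)
    for l in ["long_block_center","short_block_center","spacer_center","tray","fixture","pad_face","screwdriver","dropper_bottle","weight_200g"]:
        print(l,[(d['rect'],round(d['p'],2)) for d in recognise(l,n)][:3])
print(vision.calibration("wrist"), robot.current_time_s(), robot.current_eef_rot())
E
```

```text
pics
top {'mtx': array([[497.96337739,   0.        , 313.99669455],
       [  0.        , 497.96337739, 242.51335378],
       [  0.        ,   0.        ,   1.        ]]), 'k1': -0.12169292265672317, 'extrinsics': array([[-2.23127649e-02, -9.99746223e-01, -3.10308479e-03,
         1.04233671e-02],
       [ 9.91247920e-01, -2.25268395e-02,  1.30077295e-01,
        -6.11543437e-01],
       [-1.30114187e-01, -1.73542252e-04,  9.91499001e-01,
        -1.33027961e+00],
       [ 0.00000000e+00,  0.00000000e+00,  0.00000000e+00,
         1.00000000e+00]])}
long_block_center [([226.1, 267.9, 13.0, 22.7], 0.55)]
short_block_center [([258.1, 265.4, 13.2, 10.9], 0.42)]
spacer_center [([193.0, 277.0, 13.2, 11.7], 0.41)]
tray [([229.1, 268.6, 96.5, 46.1], 0.67)]
fixture [([365.8, 304.4, 43.9, 66.5], 0.7)]
pad_face [([368.7, 287.9, 15.8, 9.8], 0.43)]
screwdriver [([453.1, 302.1, 3.9, 35.6], 0.6)]
dropper_bottle [([251.1, 190.6, 10.1, 14.1], 0.5)]
weight_200g []
side {'mtx': array([[604.0040957 ,   0.        , 320.81230756],
       [  0.        , 604.0040957 , 241.6528131 ],
       [  0.        ,  
[... 827 characters left out ...]
]
dropper_bottle [([249.4, 326.8, 15.9, 27.6], 0.77)]
weight_200g [([281.6, 311.4, 12.6, 18.1], 0.47)]
{'mtx': array([[331.59364274,   0.        , 325.42310847],
       [  0.        , 331.59364274, 239.44477152],
       [  0.        ,   0.        ,   1.        ]]), 'k1': -0.03551888106025112, 'T_tool_cam': array([[-9.55512962e-04,  9.61136448e-01,  2.76072121e-01,
         7.07038687e-02],
       [ 9.99999331e-01,  1.09852840e-03, -3.63395471e-04,
         9.63784423e-04],
       [-6.52545696e-04,  2.76071589e-01, -9.61136854e-01,
        -1.24839972e-01],
       [ 0.00000000e+00,  0.00000000e+00,  0.00000000e+00,
         1.00000000e+00]])} 1.0 [1.79997018e+02 1.32578855e-03 1.55038493e+02]
```

```bash
cat > h.py <<'E'
import numpy as np, cv2
def ray_dirs(px,c):
    m=c['mtx'];px=np.atleast_2d(px).astype(float)
    d=np.array([c['k1'],0,0,0])
    u=cv2.undistortPoints(px.reshape(-1,1,2),m,np.array([c['k1'],0,0,0,0.]))[:,0]
    return np.c_[u[:,0],-u[:,1],-np.ones(len(u))]
def at_z(px,c,z,E=None):
    E=c['extrinsics'] if E is None else E
    R,t=E[:3,:3],E[:3,3]; o=-R.T@t; d=ray_dirs(px,c)@R
    return o+d*((z-o[2])/d[:,2])[:,None]
def proj(P,c,E=None):
    E=c['extrinsics'] if E is None else E
    p=np.atleast_2d(P)@E[:3,:3].T+E[:3,3]
    u=p[:,0]/-p[:,2];v=-p[:,1]/-p[:,2];k=1+c['k1']*(u*u+v*v);m=c['mtx']
    return np.c_[m[0,0]*u*k+m[0,2],m[1,1]*v*k+m[1,2]]
E
python3 - <<'E'
import cv2,sys
sys.path.insert(0,'.')
from h import *
from station import vision
a=cv2.imread('pics/top0.png')[170:350,160:480];cv2.imwrite('pics/top0c.png',cv2.resize(a,(800,450),interpolation=cv2.INTER_CUBIC))
a=cv2.imread('pics/side0.png')[110:430,220:440];cv2.imwrite('pics/side0c.png',cv2.resize(a,(412,600),interpolation=cv2.INTER_CUBIC))
c=vision.calibration('top')
for n,p,z in [('long',(226.1,267.9),.04),('short',(258.1,265.4),.04),('spacer',(193,277),.04),('tray',(229.1,268.6),.02),('fix',(365.8,304.4),.02),('bottle',(251,190),.05)]: print(n,at_z(p,c,z))
c=vision.calibration('side')
for n,p,z in [('long',(351,352.1),.027),('short',(346,312),.027),('spacer',(365,392),.027),('tray',(357,355.6),.01),('fix',(373,205),.02),('weight',(281,311),.025)]: print(n,at_z(p,c,z))
E
```

```text
long [[0.54680695 0.2395351  0.04      ]]
short [[0.55184545 0.15123544 0.04      ]]
spacer [[0.52353724 0.33149308 0.04      ]]
tray [[0.54635076 0.23469513 0.02      ]]
fix [[ 0.43907383 -0.14219812  0.02      ]]
bottle [[0.7614944  0.16846052 0.05      ]]
long [[0.54793788 0.24527365 0.027     ]]
short [[0.54632366 0.1495287  0.027     ]]
spacer [[0.53072169 0.33672389 0.027     ]]
tray [[0.53415943 0.24802686 0.01      ]]
fix [[ 0.43989691 -0.13935227  0.02      ]]
weight [[0.68972953 0.13153672 0.025     ]]
```

View pics/top0c.png

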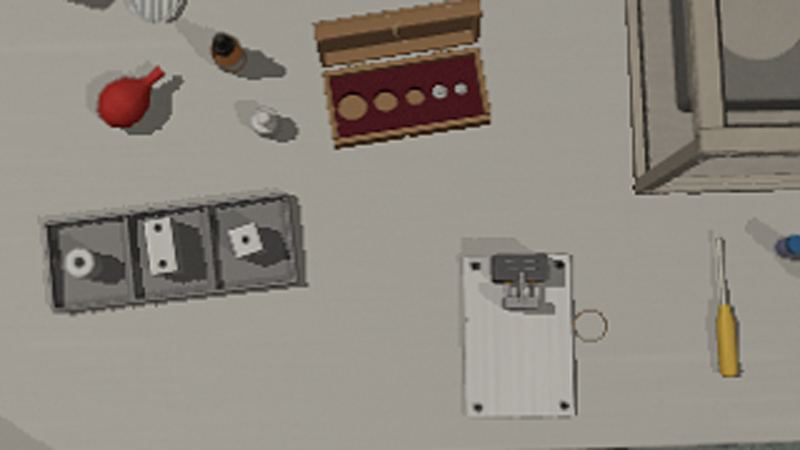

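View pics/side0c.png

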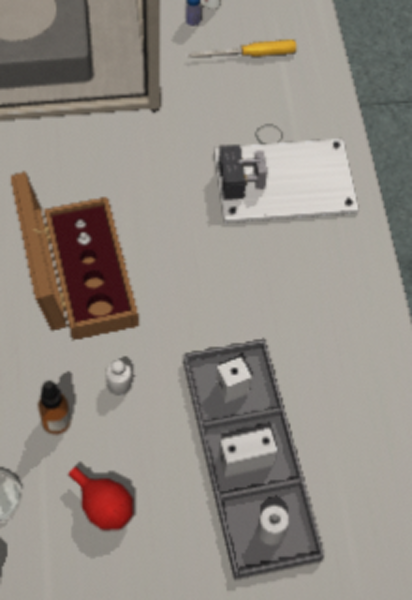

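View pics/side0.png

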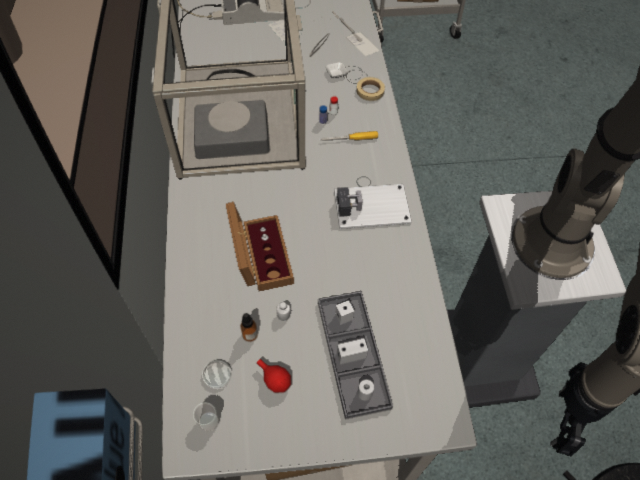

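```bash
cat >> h.py <<'E'
from station import robot, fingers, vision, workorder, recognise
from scipy.spatial.transform import Rotation as Ro
def wristE():
    p=np.array(robot.current_tool_pos());r=robot.current_eef_rot()
    T=np.eye(4);T[:3,:3]=Ro.from_euler('xyz',r,degrees=True).as_matrix();T[:3,3]=p
    return np.linalg.inv(T@vision.calibration('wrist')['T_tool_cam'])
def wshot(name,labels=()):
    E=wristE();im=vision.grab_frame('wrist');cv2.imwrite(f'pics/{name}.png',im[:,:,::-1]);np.save(f'pics/{name}.npy',E)
    for l in labels: print(l,[(np.round(d['rect'],1),round(d['p'],2)) for d in recognise(l,'wrist')][:2])
    return E
E
python3 - <<'E'
from h import *
for y in (0,5,-175,180): print(y,robot.inverse_kinematics([.548,.242,.2],[180,0,y]),robot.inverse_kinematics([.45,-.14,.04],[180,0,y]))
print(robot.current_joint_positions())
robot.move_to([.548,.242,.20],[180,0,0])
wshot('w1',['long_block_center','tray'])
print(robot.current_time_s(),robot.current_joint_positions(),robot.current_finger_gap())
E
```

```text
0 [ -48.93449899   27.88632006   34.86171958   83.9395723   -16.2126659
   73.24278342 -102.52083403] [-30.50253423  35.39621844  61.66849575 115.0632363  -39.3426543
  53.53572129 -38.00865326]
5 [-48.34504113  27.71377698  33.92547825  83.91552755 -15.73556212
  73.1494061  -97.9038268 ] [-30.4042312   35.29056432  61.49145096 115.06072519 -39.19429107
  53.45017001 -33.14430785]
-175 [-32.21196978  25.25663748   9.75984619  83.22027004  -4.36429515
  71.89313414  72.98914749] [-15.14447191  26.09621133  38.43429445 114.6145593  -22.11362396
  46.58262629 130.93556389]
180 [-32.64449066  25.27728243  10.38705779  83.23958849  -4.64567423
  71.90249958  68.21270366] [-16.00724245  26.39143121  39.60776584 114.64244468 -22.88318612
  46.78280034 126.66103208]
[-67.42153029  17.81244052   0.80134682  86.6018805   -0.25163953
  75.58450134  -1.55746638]
long_block_center [(array([326.8, 224.8,  41.6,  79.1]), 0.79)]
tray []
2.7 [ -48.99717724   27.87512858   34.7662765    83.93087401  -16.22095616
   73.24692293 -102.50683895] 1.0017384237879214
```

View pics/w1.png

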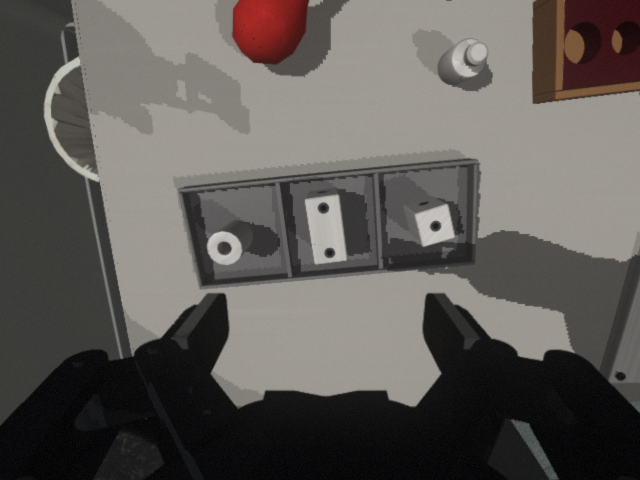

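```bash
python3 - <<'E'
from h import *
im=cv2.imread('pics/w1.png');E=np.load('pics/w1.npy');c=vision.calibration('wrist')
a=im[150:300,180:490];cv2.imwrite('pics/w1c.png',cv2.resize(a,(800,387),interpolation=cv2.INTER_CUBIC))
g=cv2.cvtColor(im,cv2.COLOR_BGR2GRAY)
for th in (185,200):
    m=(g>th).astype(np.uint8);n,l,s,ce=cv2.connectedComponentsWithStats(m)
    for i in range(1,n):
        if 200<s[i][4]<5000 and 290<ce[i][0]<360 and 180<ce[i][1]<270:
            pts=np.argwhere(l==i)[:,::-1];P=at_z(pts,c,.05,E)
            h=cv2.minAreaRect((P[:,:2]*1000).astype(np.float32));print(th,s[i],h,cv2.boxPoints(h))
holes=at_z([(323,208),(329.5,253)],c,.05,E);print(holes,np.linalg.norm(holes[1]-holes[0]),holes.mean(0))
print('tray corners',at_z([(181,190),(477,161),(474,262),(201,287)],c,.02,E))
print('dividers',at_z([(278,184),(292,276),(376,175),(381,268)],c,.02,E))
E
```

```text
185 [325 197  16  64 392] ((547.41162109375, 236.77003479003906), (55.96268081665039, 9.65030574798584), 8.859909057617188) [[519.021   237.22795]
 [520.5073  227.6928 ]
 [575.80225 236.31212]
 [574.3159  245.84727]]
[[0.56571936 0.24722957 0.05      ]
 [0.52596588 0.24156068 0.05      ]] 0.040155640547074566 [0.54584262 0.24439513 0.05      ]
tray corners [[0.57685258 0.37875697 0.02      ]
 [0.60364656 0.10850778 0.02      ]
 [0.50694996 0.09925704 0.02      ]
 [0.47963611 0.37000489 0.02      ]]
dividers [[0.58225296 0.28862452 0.02      ]
 [0.49195079 0.27813838 0.02      ]
 [0.59057505 0.19941707 0.02      ]
 [0.50060615 0.19057676 0.02      ]]
```

View pics/w1c.png

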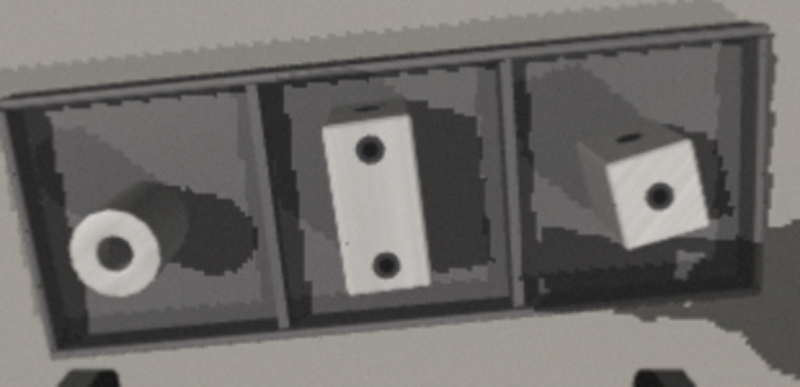

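```bash
python3 - <<'E'
from h import *
E=np.load('pics/w1.npy');c=vision.calibration('wrist')
q=np.array([(323,127),(410,115),(430,285),(348,294)])*.3875+[180,150]
P=at_z(q,c,.05,E);print(P,P.mean(0));print(np.linalg.norm(np.roll(P,-1,0)-P,axis=1))
ct=vision.calibration('top'); print(at_z([(226.1,266.5)],ct,.05))
fingers.gripper_to(0.48,40)
robot.move_to([.546,.2425,.12],[180,0,8])
print(robot.current_finger_gap(),robot.tip_reach)
wshot('w2',['long_block_center'])
print(robot.current_time_s())
E
```

```text
[[0.57311315 0.26209825 0.05      ]
 [0.5770598  0.23405054 0.05      ]
 [0.5191249  0.22648531 0.05      ]
 [0.51579706 0.25441107 0.05      ]] [0.54627373 0.24426129 0.05      ]
[0.02832401 0.05842675 0.02812334 0.05782929]
[[0.54979955 0.23774011 0.05      ]]
0.478645246611429 0.017
long_block_center [(array([324.8, 251.1,  49.3, 103.3]), 0.81)]
3.725
```

View pics/w2.png

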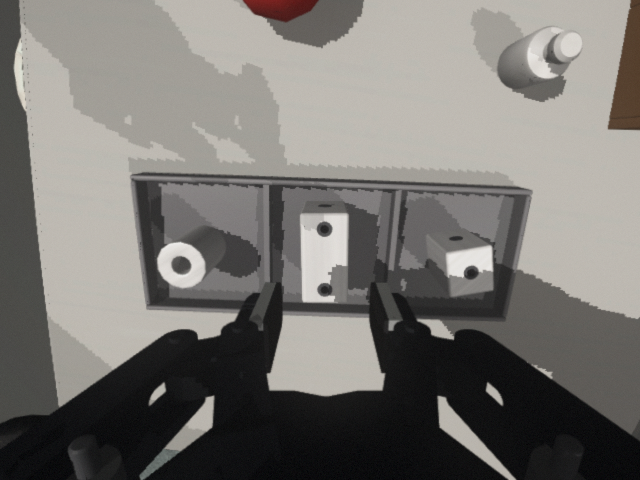

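```bash
python3 - <<'E'
from h import *
E=np.load('pics/w2.npy');c=vision.calibration('wrist')
h=at_z([(324.5,229),(324.7,290)],c,.05,E);print(h,h.mean(0),np.degrees(np.arctan2(*(h[0]-h[1])[[1,0]])))
P=at_z([(301,210.5),(348,211),(347,302),(302.5,302)],c,.05,E);print(P.mean(0),np.linalg.norm(np.roll(P,-1,0)-P,axis=1))
print('div',at_z([(267,186),(268,290),(396,190),(390,285)],c,.02,E))
E
```

```text
[[0.56594763 0.24696921 0.05      ]
 [0.52614139 0.24137244 0.05      ]] [0.54604451 0.24417083 0.05      ] 8.003336552480926
[0.54740917 0.24434011 0.05      ] [0.02800349 0.05973213 0.02876856 0.06003367]
div [[0.58271615 0.28850273 0.02      ]
 [0.50665367 0.28101421 0.02      ]
 [0.59199394 0.20176013 0.02      ]
 [0.52290856 0.19252916 0.02      ]]
```

```bash
python3 - <<'E'
from h import *
f0=robot.current_contact_force()
print(f0)
print(robot.line_to([.5465,.2427,.06],[180,0,8],velocity=.15))
print(robot.line_to([.5465,.2427,.029],velocity=.06,f_stop=6),robot.current_tool_pos(),robot.current_contact_force())
fingers.gripper_to(0.0,70)
print(robot.current_finger_gap(),robot.current_contact_force())
robot.line_to([.5465,.2427,.039],velocity=.05)
robot.line_to([.5465,.2427,.14],velocity=.2)
print(robot.current_finger_gap(),robot.current_contact_force())
wshot('w3');print(robot.current_time_s())
E
```

```text
[ 0.15961021 -0.60044646  0.84850497]
False
False [0.54652462 0.24259059 0.02881448] [ 0.46568651 -0.22984099 -0.08554791]
0.34755983277248165 [-0.31931838  0.9045214   0.72717149]
0.3430961250673322 [-1.36605947  0.26058096 -3.1878657 ]
6.25
```

View pics/w3.png

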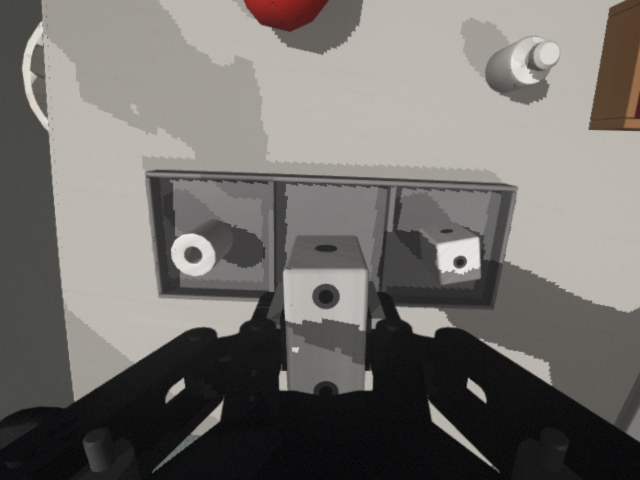

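```bash
python3 - <<'E'
from h import *
robot.line_to([.52,.2,.20],velocity=.3)
robot.move_to([.41,-.14,.18],[180,0,0])
wshot('w4',['fixture','pad_face']);print(robot.current_time_s(),robot.current_tool_pos(),robot.current_finger_gap(),robot.current_contact_force())
E
```

```text
fixture [(array([338.4, 177.1, 145.5, 217.9]), 0.66)]
pad_face [(array([339.6, 131.1,  46.9,  53.1]), 0.72)]
8.15 [ 0.41099343 -0.13872673  0.18002325] 0.34495325323917025 [ 0.54912877  0.31886661 -1.68996808]
```

View pics/w4.png

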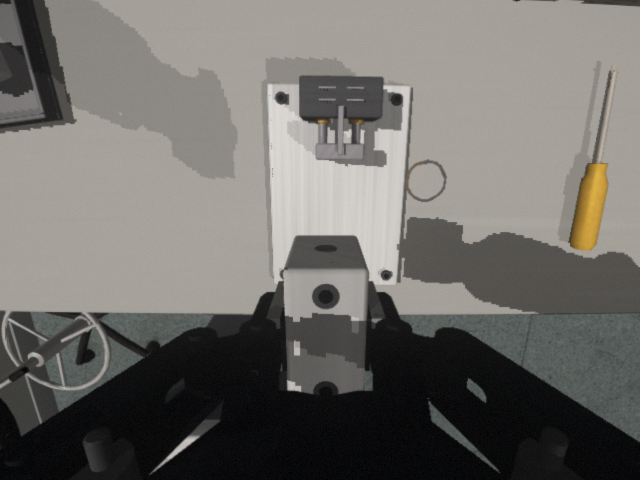

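```bash
python3 - <<'E'
import cv2
im=cv2.imread('pics/w4.png')
cv2.imwrite('pics/w4c.png',cv2.resize(im[65:295,255:425],None,fx=2.6,fy=2.6,interpolation=cv2.INTER_CUBIC))
cv2.imwrite('pics/w4d.png',cv2.resize(im[70:170,290:390],(600,600),interpolation=cv2.INTER_CUBIC))
E
```

```text
(no output)
```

View pics/w4c.png

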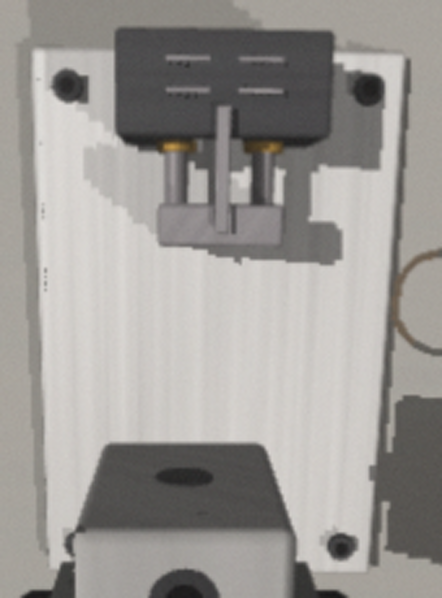

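View pics/w4d.png

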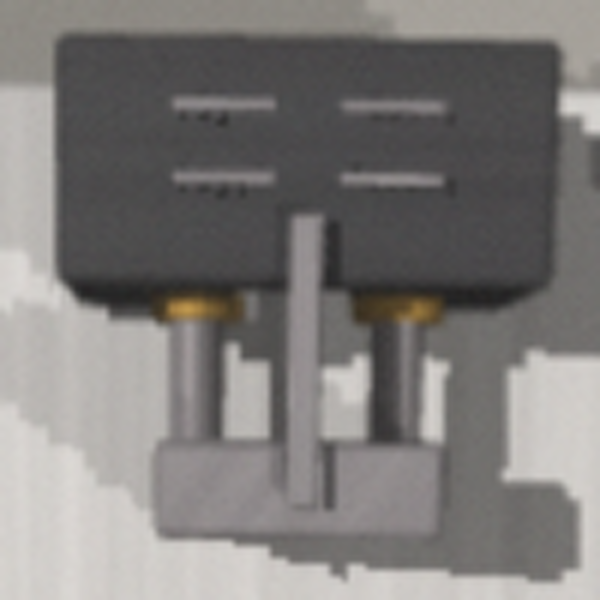

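```bash
python3 - <<'E'
from h import *
E=np.load('pics/w4.npy');c=vision.calibration('wrist')
A=np.array([(33,50),(405,55),(366,570),(52,568)])/2.6+[255,65]-.3
P=at_z(A,c,.01,E);print('plate',P,P.mean(0),np.linalg.norm(np.roll(P,-1,0)-P,axis=1))
# fit rectangle 180x120
M=np.array([(90,60),(90,-60),(-90,-60),(-90,60)])/1000
def yaw(v): return np.degrees(np.arctan2(v[1],v[0]))
print('yaw edges',yaw(P[0]-P[3]),yaw(P[1]-P[2]),yaw(P[0]-P[1])-90,yaw(P[3]-P[2])-90)
S=np.array([(90-70+0,0)])
B=np.array([(67,85),(368,88),(341,547)])/2.6+[255,65]-.3
Q=at_z(B,c,.01,E);print('screws',Q,yaw(Q[1]-Q[2]),yaw(Q[0]-Q[1])-90)
D=np.array([(156,535),(437,537)])/6+[290,70]-.4
Z=at_z(D,c,.052,E);print('pad',Z,Z.mean(0),np.linalg.norm(Z[0]-Z[1]),yaw(Z[0]-Z[1])-90)
D=np.array([(58,35),(558,42),(550,285),(57,282)])/6+[290,70]-.4
Z=at_z(D,c,.052,E);print('post',Z,np.linalg.norm(Z[0]-Z[1]),yaw(Z[0]-Z[1])-90,yaw(Z[0]-Z[3]),yaw(Z[1]-Z[2]))
D=np.array([(173,102),(445,105),(173,178),(445,180)])/6+[290,70]-.4
Z=at_z(D,c,.053,E);print('ridge',Z,Z.mean(0),yaw(Z[0]-Z[1])-90,yaw(Z[2]-Z[3])-90)
D=np.array([(305,215),(306,508)])/6+[290,70]-.4
Z=at_z(D,c,.056,E);print('pointer',Z,yaw(Z[0]-Z[1]))
E
```

```text
plate [[ 0.529493   -0.08899715  0.01      ]
 [ 0.5284412  -0.20679476  0.01      ]
 [ 0.35217861 -0.20466973  0.01      ]
 [ 0.35270004 -0.08829583  0.01      ]] [ 0.44070321 -0.14718937  0.01      ] [0.1178023  0.17627541 0.11637507 0.17679434]
yaw edges -0.22728423150265162 -0.6907247765539539 -0.5115697373066581 -0.2567238706466668
screws [[ 0.51907524 -0.09944958  0.01      ]
 [ 0.51850819 -0.19556334  0.01      ]
 [ 0.36132894 -0.19488069  0.01      ]] -0.24884182940314864 -0.33802885660425375
pad [[ 0.47098175 -0.12958259  0.052     ]
 [ 0.47084878 -0.16440275  0.052     ]] [ 0.47091527 -0.14699267  0.052     ] 0.034820416589222865 -0.21880418903980114
post [[ 0.52809658 -0.11842203  0.052     ]
 [ 0.52756278 -0.17685589  0.052     ]
 [ 0.50053315 -0.17709204  0.052     ]
 [ 0.50066916 -0.11784169  0.052     ]] 0.05843630567468988 -0.5233887659451852 -1.2121464973220188 0.5005597400099246
ridge [[ 0.52065012 -0.13185121  0.053     ]
 [ 0.52044251 -0.16373224  0.053     ]
 [ 0.51228174 -0.13182858  0.053     ]
 [ 0.51217793 -0.16398394  0.053     ]] [ 0.51638807 -0.14784899  0.053     ] -0.37310346351949875 -0.18495990140583274
pointer [[ 0.50787648 -0.14735705  0.056     ]
 [ 0.47439079 -0.14794007  0.056     ]] 0.9974874975785537
```

```bash
python3 - <<'E'
from h import *
robot.line_to([.415,-.147,.08],[180,0,-.35],velocity=.15)
robot.line_to([.415,-.147,.040],velocity=.06,f_stop=8)
robot.pause(.2)
wshot('w5');print(robot.current_time_s(),robot.current_tool_pos(),robot.current_eef_rot(),robot.current_finger_gap(),robot.current_contact_force())
im=cv2.imread('pics/w5.png');cv2.imwrite('pics/w5c.png',cv2.resize(im[60:360,200:440],None,fx=2,fy=2,interpolation=cv2.INTER_CUBIC))
E
```

```text
10.0333 [ 0.41530689 -0.1470924   0.04031571] [ 1.79996460e+02 -4.73855522e-02 -3.49121170e-01] 0.34138648361932616 [-0.18053324 -0.58303668 -2.00374093]
```

View pics/w5c.png

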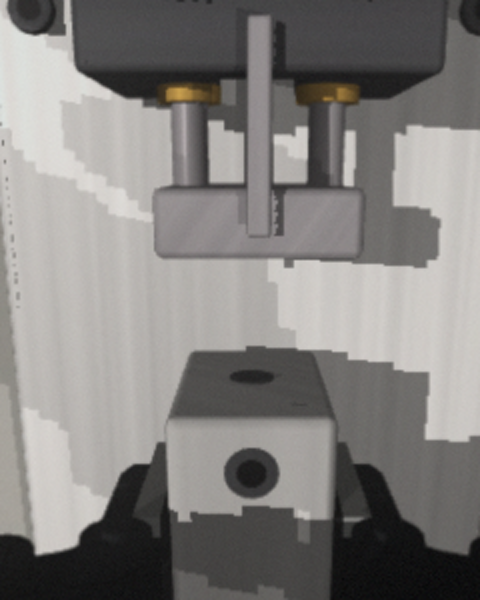

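```bash
python3 - <<'E'
from h import *
E=np.load('pics/w5.npy');c=vision.calibration('wrist')
f=lambda a,z:at_z(np.array(a)/2.+[200,60]-.25,c,z,E)
p=f([(154,257),(363,257)],.052);print(p,p.mean(0))
b=f([(167,417),(336,417)],.0615);print(b,b.mean(0),np.linalg.norm(b[0]-b[1]))
h=f([(251.5,473)],.0615);print('hole',h)
lo=f([(190,352),(313,350)],.0155);print('lower',lo,lo.mean(0),np.linalg.norm(lo[0]-lo[1]))
print('end hole',f([(251.5,377)],.0385))
# find top z from hole-face width
E
```

```text
[[ 0.4709984  -0.12962138  0.052     ]
 [ 0.47075464 -0.16523149  0.052     ]] [ 0.47087652 -0.14742644  0.052     ]
[[ 0.44554647 -0.13194633  0.0615    ]
 [ 0.4453535  -0.16016895  0.0615    ]] [ 0.44544999 -0.14605764  0.0615    ] 0.028223280933978037
hole [[ 0.43521794 -0.14598733  0.0615    ]]
lower [[ 0.44420539 -0.1316341   0.0155    ]
 [ 0.44449214 -0.16042866  0.0155    ]] [ 0.44434876 -0.14603138  0.0155    ] 0.028795980669913
end hole [[ 0.44521253 -0.14605056  0.0385    ]]
```

```bash
python3 - <<'E'
from h import *
o=[180,0,-.35]
robot.line_to([.415,-.1485,.040],o,velocity=.05); robot.pause(.2)
print(robot.current_contact_force())
r=robot.line_to([.415,-.1485,.031],o,velocity=.02,f_stop=4)
p=robot.current_tool_pos();print(r,p,robot.current_contact_force())
z=p[2]
robot.line_to([.430,p[1],z],o,velocity=.05);robot.pause(.2)
print(robot.current_tool_pos(),robot.current_eef_rot(),robot.current_contact_force(),robot.current_finger_gap())
wshot('w6');print(robot.current_time_s())
im=cv2.imread('pics/w6.png');cv2.imwrite('pics/w6c.png',cv2.resize(im[60:360,200:440],None,fx=2,fy=2,interpolation=cv2.INTER_CUBIC))
E
```

```text
[-0.14343886  0.05276931 -3.15845233]
True [ 0.41538017 -0.14859484  0.03539304] [-0.63435243  0.47159803  4.68094606]
[ 0.43022208 -0.14856007  0.03541399] [ 1.79991850e+02 -3.02783462e-02 -3.39208530e-01] [ 0.43989122 -0.3871245  -1.07915298] 0.3405243441356955
11.5333
```

View pics/w6c.png

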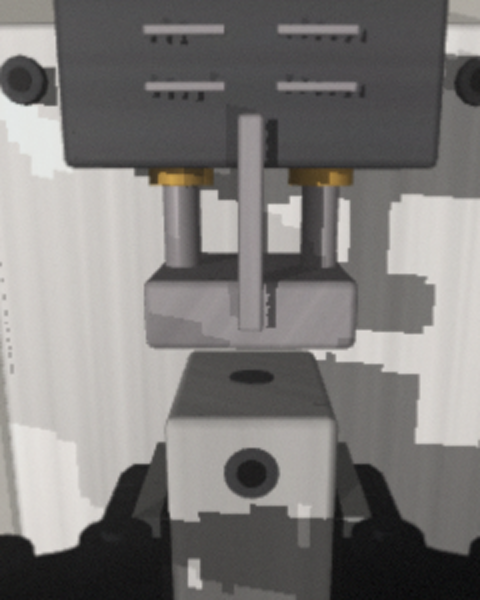

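```bash
python3 - <<'E'
from h import *
o=[180,0,-.35]
r=robot.line_to([.446,-.1485,.0351],o,velocity=.02,f_stop=2.2)
print(r,robot.current_tool_pos(),robot.current_contact_force())
p=robot.current_tool_pos()
robot.line_to([.4455,-.1485,.0351],o,velocity=.02);robot.pause(.3)
print(robot.current_tool_pos(),robot.current_contact_force(),robot.current_torque(),robot.current_eef_rot())
wshot('w7');print(robot.current_time_s())
im=cv2.imread('pics/w7.png');cv2.imwrite('pics/w7c.png',cv2.resize(im[60:360,200:440],None,fx=2,fy=2,interpolation=cv2.INTER_CUBIC))
E
```

```text
True [ 0.43011225 -0.14855958  0.03537658] [-0.06886927  0.01216997  4.64769651]
[ 0.4406444  -0.14913966  0.03550439] [-12.05390875   0.98034343  18.08795286] [-0.01101153  2.09445197 -0.01770837] [-179.84685398    0.47908057   -0.46625341]
13.0333
```

View pics/w7c.png

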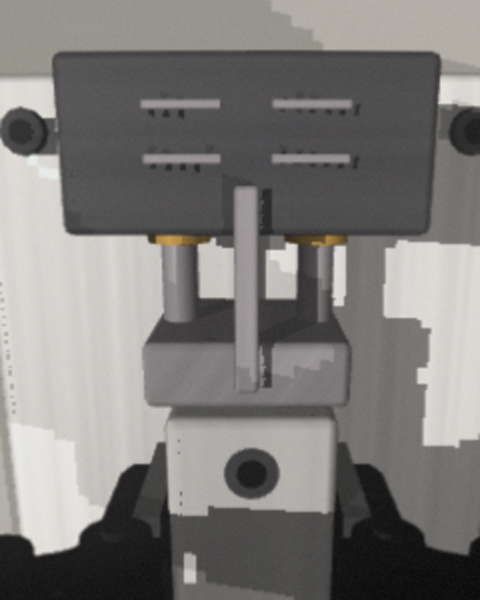

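```bash
python3 - <<'E'
from h import *
o=[180,0,-.35]
def st(t): print(t,np.round(robot.current_tool_pos(),5),np.round(robot.current_contact_force(),2),np.round(robot.current_torque(),2),np.round(robot.current_eef_rot(),2),round(robot.current_finger_gap(),4))
st('now')
robot.line_to([.4375,-.1485,.0370],o,velocity=.03);robot.pause(.4);st('lift')
robot.line_to([.4375,-.1485,.0358],o,velocity=.02);robot.pause(.3);st('low')
wshot('w8');print(robot.current_time_s())
im=cv2.imread('pics/w8.png');cv2.imwrite('pics/w8c.png',cv2.resize(im[60:360,200:440],None,fx=2,fy=2,interpolation=cv2.INTER_CUBIC))
E
```

```text
now [ 0.44065 -0.14914  0.0355 ] [-10.62   0.92  17.8 ] [0.02 2.05 0.  ] [-179.85    0.48   -0.46] 0.3447
lift [ 0.43761 -0.1485   0.03698] [-0.25  0.05 -2.51] [ 0.02  0.04 -0.07] [179.99  -0.    -0.34] 0.3421
low [ 0.4375  -0.14854  0.03581] [ 0.43 -0.4  -2.94] [ 0.02 -0.02 -0.03] [180.    -0.    -0.35] 0.3425
14.4583
```

View pics/w8c.png

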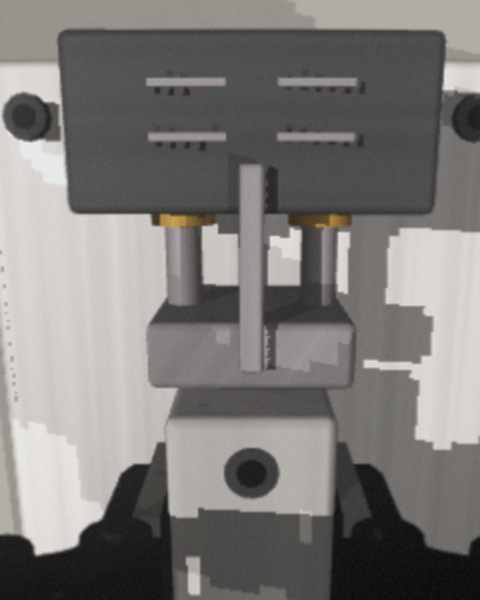

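```bash
python3 - <<'E'
from h import *
o=[180,0,-.35]
def st(t): print(t,np.round(robot.current_tool_pos(),5),np.round(robot.current_contact_force(),2),np.round(robot.current_torque(),2),np.round(robot.current_eef_rot(),2),round(robot.current_finger_gap(),4))
for x in (.4415,.4440,.4465):
    robot.line_to([x,-.1485,.0358],o,velocity=.02);robot.pause(.3);st(x)
wshot('w9');print(robot.current_time_s())
im=cv2.imread('pics/w9.png');cv2.imwrite('pics/w9c.png',cv2.resize(im[60:360,200:440],None,fx=2,fy=2,interpolation=cv2.INTER_CUBIC))
E
```

```text
0.4415 [ 0.44112 -0.14845  0.03562] [-1.98 -0.38 -3.73] [ 0.02  0.35 -0.06] [-1.7999e+02  4.0000e-02 -3.6000e-01] 0.3434
0.444 [ 0.44343 -0.14846  0.0356 ] [-4.69  0.41 -2.41] [-0.08  0.82 -0.06] [-1.7999e+02  6.0000e-02 -3.6000e-01] 0.3406
0.4465 [ 0.44527 -0.14847  0.03558] [-5.84 -0.57 -0.94] [-0.08  1.16 -0.02] [-1.7996e+02  1.3000e-01 -3.7000e-01] 0.3408
16.3083
```

View pics/w9c.png

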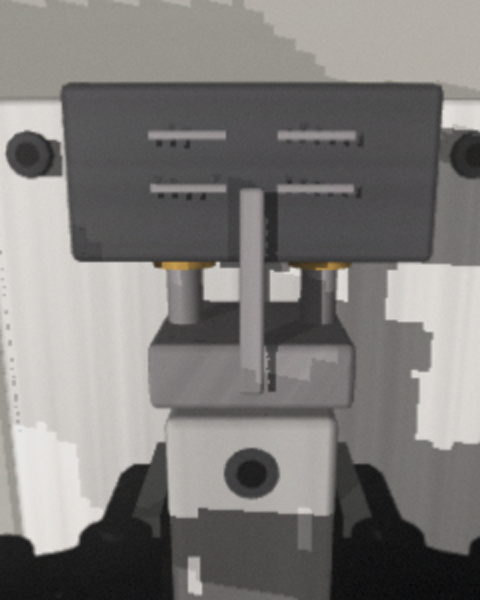

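```bash
python3 - <<'E'
from h import *
def st(t): print(t,np.round(robot.current_tool_pos(),5),np.round(robot.current_contact_force(),2),np.round(robot.current_torque(),2),np.round(robot.current_eef_rot(),2),round(robot.current_finger_gap(),4))
for x in (.4485,.4505):
    robot.line_to([x,-.1485,.0359],[180,-.2,-.35],velocity=.02);robot.pause(.4);st(x)
wshot('w10');print(robot.current_time_s())
im=cv2.imread('pics/w10.png');cv2.imwrite('pics/w10c.png',cv2.resize(im[60:360,200:440],None,fx=2,fy=2,interpolation=cv2.INTER_CUBIC))
E
```

```text
0.4485 [ 0.4465  -0.14848  0.03555] [-8.07 -0.07  0.29] [-0.12  1.49 -0.03] [-1.7995e+02  2.0000e-02 -3.8000e-01] 0.3438
0.4505 [ 0.44787 -0.1485   0.0355 ] [-8.94 -0.19  1.47] [-0.07  1.61 -0.  ] [-1.7993e+02  8.0000e-02 -3.9000e-01] 0.3403
17.6583
```

View pics/w10c.png

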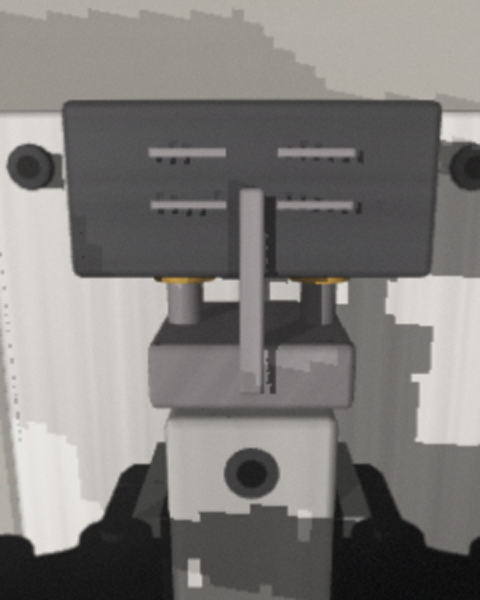

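```bash
python3 - <<'E'
from h import *
def st(t): print(t,np.round(robot.current_tool_pos(),5),np.round(robot.current_contact_force(),2),np.round(robot.current_torque(),2),np.round(robot.current_eef_rot(),2),round(robot.current_finger_gap(),4))
x=.4526
robot.line_to([x,-.1485,.0360],[180,-.28,-.35],velocity=.02);robot.pause(.5);st(x)
wshot('w11')
cv2.imwrite('pics/side11.png',cv2.resize(vision.grab_frame('side')[150:250,300:440,::-1],(800,571),interpolation=cv2.INTER_CUBIC))
robot.pause(.5);st('later');print(robot.current_time_s())
im=cv2.imread('pics/w11.png');cv2.imwrite('pics/w11c.png',cv2.resize(im[90:290,240:400],None,fx=3,fy=3,interpolation=cv2.INTER_CUBIC))
E
```

```text
0.4526 [ 0.44932 -0.14848  0.03546] [-9.42  0.07  1.92] [-0.07  1.83  0.05] [-1.7991e+02  7.0000e-02 -3.9000e-01] 0.3464
later [ 0.44933 -0.14849  0.03546] [-9.88 -0.45  2.67] [-0.07  1.85 -0.02] [-1.7991e+02  7.0000e-02 -4.0000e-01] 0.346
19.0167
```

View pics/w11c.png

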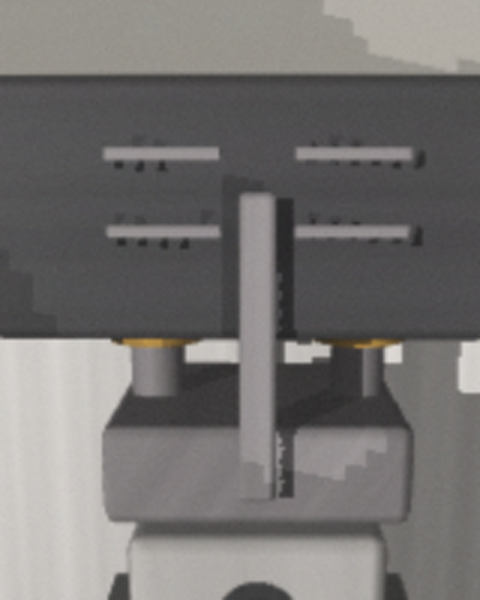

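View pics/side11.png

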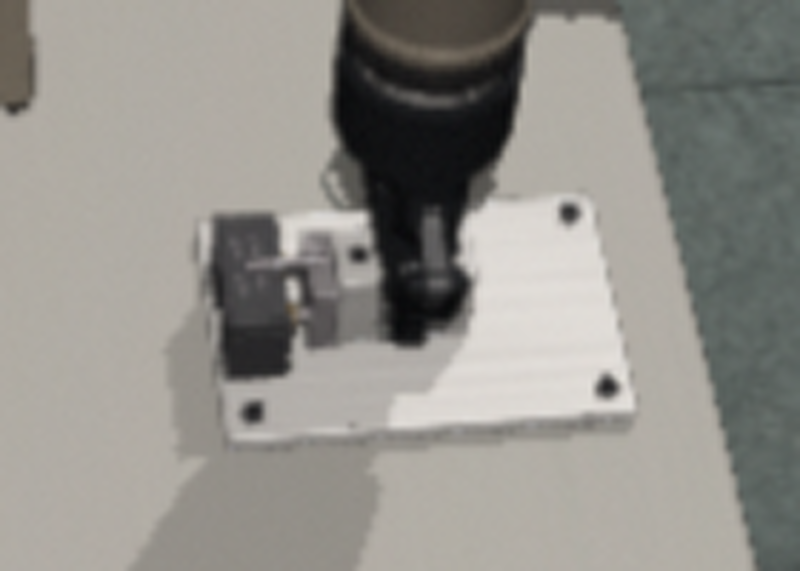

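```bash
python3 - <<'E'
from h import *
print(robot.current_tool_pos(),robot.current_contact_force(),robot.current_finger_gap())
print(workorder.close_job(), robot.current_time_s())
E
```

```text
[ 0.44932765 -0.14849439  0.03546309] [-9.88177765 -0.4501817   2.67261496] 0.3459607672167572
the job is handed in; nothing more can be done
the job is handed in; nothing more can be done
```

I took the long block from the middle tray compartment, stood it on the fixture plate and pressed one small end face against the sprung pad. I handed the job in at about 19 s with the arm still gripping and pressing.

**Last checks, just before hand-in:**
- **Push:** the pointer tip was midway between the two ridges, about 8 mm of pad travel. The wrist force read 9.9 N along the push, and over the last half second the position held within 0.01 mm.
- **Alignment:** in the wrist picture the block and pad had the same centre column. The tool was tilted less than 0.1°, and its yaw was within about 0.1° of the fixture's.
- **Seating:** the block was resting on the plate with roughly 5 N. I did not see the grip slip.

**One try went wrong:** on the first approach I held the block slightly too low. It dragged on the plate with about 18 N down and 12 N sideways, and tilted about 0.5°. I lifted it clear, levelled it and pushed again without dragging.

**Disagreements between cameras:** for the block, the top camera was about 6 mm off sideways from the wrist and side cameras. For the fixture, both fixed cameras' rough boxes were 5–8 mm off the wrist camera. I used the wrist measurements, which the contact points confirmed.

**Other items:** I moved none of the other parts or bystander items on purpose and saw no contact with them, but I did not take a last picture of all of them.

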